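Set the gib screw of a sample slide

ROBOT

A 6-joint arm with a two-finger parallel gripper is mounted at the origin on a cart in front of the work surface, level with it; the furniture and walls round the work are solid. World frame = base frame: x ahead of the robot, y to its left, z up, the work surface at z = 0. Lengths are in mm, angles in rad, forces in N, time in s.
With the tool pointing down it reaches from about 350 to 775 mm from the base axis. Payload 7.3 kg.
Tool frame: the origin (TCP) lies at the very end of the fingers, on their centre line; the grasp point (between the pads) lies 19 mm behind it; z points along the fingers, y is the line along which they close (so a half turn about z gives the same grasp; the last joint's range is limited). The gripper opens to 92 mm and grips with 3 to 60 N. Pads are 19 mm wide; open, the fingers measure 130 mm over their backs; the gripper's body (75 mm by 190 mm) begins 47 mm behind the grasp point.
Start: joints at [1.092, 0.342, 1.524, -0, 1.275, -0.146], TCP at [171.5, 496.221, 195.241] pointing down, gripper open.
Joint ranges: [-2.53, 2.53], [-0.77, 2.02], [0.04, 2.7], [-1, 4.14], [0.28, 2.66], [-3.11, 3.11]. Speed limits (rad/s): [2.57, 2.57, 3.14, 3.14, 3.14, 3.14].

INTERFACE

Orientations are given as [roll, pitch, yaw] about the fixed x, y, z axes, in that order (R = Rz(yaw) Ry(pitch) Rx(roll)).
In Python, from plant import get_obs, vision, workorder gives the robot as it stands.
- The arm moves only by the shell command python3 -m pendant 'ROWS' [OPENING]. ROWS is a JSON object of lists of equal length, an entry for each row: "dp": the shift along the tool's x, y, z in m, a list of three; "rotation": the turn, a rotation vector about the tool's x, y, z in rad, a list of three. A call has 1 to 8 rows; each row is the pose to reach, as a shift and turn from the pose commanded when the call began, along the tool's axes at that moment; what a row does not reach only later rows make up. A row lasts 1/8 s, in which the tool goes at most 62.5 mm and 10.7 degrees, less where a joint would pass 70% of its speed; a pose out of reach is approached as far as the arm can. A call with a gripper value outside its range is refused whole. OPENING is the finger opening in m, from 0 to 0.0918, set as the call begins (- or left out, the last holds). The fingers move at their own pace and stop on an object; the grip force is fixed at half the most. Time passes only in rows, so rows that repeat a pose let the fingers close. It gives the time, the measured TCP pose, the force, the opening and the grip force at its end, in the units of the state.
- get_obs(): the state, without advancing time (a new reading comes with each control period).
- vision.capture(name): name is "scene" or "side" or "wrist"; returns a dict with "pixels" (420x560x3 uint8, red, green, blue), "vfov" (degrees; the focal length in pixels is half the picture's height over the tangent of half this angle, whatever the lens; pixels are square), "cx", "cy" (the principal point, pixels), "pose" (4x4, takes a point from camera to world coordinates); the wrist camera has in their place "T_tool_cam" (4x4, takes a point from camera to tool coordinates, whose origin is the TCP and whose axes are the flange's). Camera axes: x right, y up, looking along -z (the intrinsics and any distortion apply to the point x, -y, -z); pixel columns grow to the right and rows downward; lengths in mm; the calibration is good to about 2 mm. A picture is of the moment at which its call begins: read the wrist's pose just before it. There is no depth.
- workorder.close_job(): hands the job in; it is judged then, once.
The state is a dict: "time": time; "joint_positions": joint angles; "dq": joint speeds; "tau": joint torques, N m; "tool_pos": TCP position; "tcp_rot": TCP orientation; "contact_force": force on the tool from outside, world axes, zero at the start; "moment": the same for the moment, N m; "grip_width": finger opening in mm; "finger_force": force on a finger pad.
Only numpy, scipy, OpenCV 4.12 (cv2) and the standard library are available. Lean on these libraries where they do the work, as an engineer would, in place of code of your own. Each camera call takes 0.05 s, during which the arm holds its last target. There are 200 camera calls.

TASK

The sample slide on the desk has too much play, so its gib has to be set anew at mid travel. Crank the handwheel clockwise until the carriage's pointer stands at the long middle mark of the scale, let go of the wheel, then screw the knurled thumbscrew on the carriage in (clockwise) until it seats, and back it off a quarter turn. Finish with the gripper still closed on the thumbscrew, holding it at that angle so that the slack lock nut under it can be tightened; leave the carriage at the mark and do not knock over or push away the jars and the meter standing round the slide.

Things in the scene. Friction and masses are not known exactly. Their poses are not given: they have to be found in the camera images.
- slide_base: aluminium base plate of a rack-and-pinion slide, 160 x 350 mm, 18 mm high on its feet, fixed to the desk. Origin: centre of its underside; z up, y along the rail towards the handwheel end, x across, away from the robot. At the +y end a gear bridge (plate 126 x 66 mm, top at 66 mm) carries the handwheel. White scale strip along the -x edge, ticks 5 mm apart, the middle one long and thick
- mid_mark (a point): the long middle mark of the scale, 19 mm above the desk; its y axis runs along the rail towards the handwheel
- pointer (a point): tip of the carriage's pointer, just above the scale; at the mark when it has the same place along the rail as mid_mark
- carriage (a joint): carriage's place along the rail, m: 0 with the pointer at the middle mark, negative farther from the handwheel; starts 22 to 46 mm short of the mark; stops at -0.05 and 0.05. The carriage is an aluminium block, 90 mm across, 130 mm along the rail, top 66 mm above the desk, with an empty low jar nest (62 mm ring, 8 mm high) on its half away from the wheel
- handwheel: black round three-spoked handwheel, 56 mm diameter, rim 14 mm high, lying flat (axis vertical) on the gear bridge. Origin: on its axis at the rim's mid-height, 102 mm above the desk, 36 mm above the bridge plate; z up. Grip it across the rim from above, at any yaw. It turns against about 0.3 N m and stays where it is left
- wheel_turn (a joint): angle of the handwheel in rad, growing clockwise seen from above; geared to the carriage by rack and pinion: carriage (m) = 0.0105 x angle, so clockwise draws the carriage towards the wheel and the mark is reached at 0 (start -4.2 to -2.2)
- thumbscrew: round knurled brass head of the gib screw, 26 mm diameter, 18 mm high, axis vertical, slotted top, on the carriage half nearer the handwheel; travels with the carriage. Origin: the head's centre, 101 mm above the desk when seated (carriage top 66); z up. The slack nut ends 26 mm below the origin. Grip it from above at any yaw. At the mark its axis is 115 mm from the wheel's, along the rail
- screw_turn (a joint): angle of the thumbscrew in rad: 0 when it is seated (a hard stop felt as torque), growing as it is unscrewed, anticlockwise seen from above; starts unscrewed by 2.3 to 3.8. It turns against about 0.03 N m, stays where it is left, and rises 3 mm a turn; a 40 N grip turns it without slipping until it seats
- jar_spare: loose bystander: 60 ml sample jar with white ribbed cap, 53 mm diameter, 55 mm high, between the robot and the slide; origin at the centre of its underside
- jar_spare_2: loose bystander: a second such jar, with dark contents, right of the first
- survey_meter: loose bystander: yellow hand contamination meter, 163 x 66 x 67 mm, lying behind the slide; origin at the centre of its underside, x along its length

How it is judged (in metres and radians):
On the way, in this order (a step that is already met when the one before it is completed fails the run):
1. the carriage's pointer is brought to the middle mark (within 3 mm) with the fingers on the handwheel (value of joint carriage between -0.003 and 0.003 m and contact force between the fingers and handwheel above 1 N), for 0.2 s.
2. the thumbscrew is turned in by the fingers until it seats, the carriage still at the mark (value of joint carriage between -0.003 and 0.003 m and value of joint screw_turn below 0.05 rad and contact force between the fingers and thumbscrew above 1 N), for 0.2 s.
At the end, for the whole second after the job is handed in: The thumbscrew stands a quarter turn (69 to 111 degrees) out from its seat and still, the fingers hold it with at least 3 N, the carriage's pointer is within 3 mm of the middle mark, and the handwheel is let go (value of joint carriage between -0.003 and 0.003 m and value of joint screw_turn between 1.2 and 1.94 rad and velocity of joint screw_turn between -0.1 and 0.1 rad/s and contact force between the fingers and thumbscrew above 3 N and contact force between each of the arm, the fingers and handwheel below 0.5 N); the arm keeps its last pose, push and grip.
It fails at once if a jar or the meter is pushed more than 30 mm or knocked over (distance of any of jar_spare, jar_spare_2, survey_meter from where it was at the start of the episode above 0.03 m or angle between any of jar_spare, jar_spare_2, survey_meter's own z axis and vertical above 0.5 rad).
It also fails if it takes over 64 s, if anything falls off the work surface, if the arm or the gripper's body presses on something with over 40 N, if the wrist force passes 120 N, or if a joint passes its speed limit or range.

## Working session

There is one attempt and no reset: what is moved stays moved. The work goes in short steps, Python scripts to look and compute and a shell command to move; the robot and the scene stay as the last step left them, time stands still between calls to the robot, and variables do not carry over. Pictures are saved under pics/ and viewed, at most 10 in all, crops included, and the job is handed in when it is done.

```bash
mkdir -p pics; ls; cat > h.py <<'E'
import numpy as np, cv2
from plant import get_obs, vision, workorder
from scipy.spatial.transform import Rotation as R
def grab(n,save=None):
    o=get_obs(); c=vision.capture(n); im=np.array(c["pixels"])
    if n=="wrist":
        T=np.eye(4); T[:3,:3]=R.from_euler('xyz',o["tcp_rot"]).as_matrix(); T[:3,3]=o["tool_pos"]
        c["pose"]=T@np.array(c["T_tool_cam"])
    c["pose"]=np.array(c["pose"]); c["pixels"]=im
    if save: cv2.imwrite("pics/"+save,im[:,:,::-1])
    return c
def ray(c,u,v):
    f=c["pixels"].shape[0]/2/np.tan(np.radians(c["vfov"])/2)
    d=np.array([(u-c["cx"])/f,-(v-c["cy"])/f,-1.]); P=c["pose"]
    return P[:3,3],P[:3,:3]@d
def onz(c,u,v,z):
    o,d=ray(c,u,v); return o+d*(z-o[2])/d[2]
def proj(c,p):
    f=c["pixels"].shape[0]/2/np.tan(np.radians(c["vfov"])/2)
    q=np.linalg.inv(c["pose"])@np.append(p,1); return c["cx"]+f*q[0]/-q[2], c["cy"]-f*q[1]/-q[2]
E
python3 - <<'E'
from h import *
print(get_obs())
for n in("scene","side","wrist"):
    c=grab(n,n+"1.png"); print(n,{k:v for k,v in c.items() if k!="pixels"})
E
```

```text
pics
{'time': 0.0, 'joint_positions': array([ 1.09199725e+00,  3.42708968e-01,  1.52503384e+00, -2.79430219e-05,
        1.27540994e+00, -1.45984695e-01]), 'dq': array([-0.00110835,  0.00012831,  0.0005537 , -0.00079946, -0.00150783,
        0.00056976]), 'tau': array([-5.28622677e-04, -4.31251752e+01, -2.44213057e+01,  7.18204002e-02,
        5.62207494e-02, -1.15008074e-04]), 'tool_pos': array([171.28162806, 495.77752503, 194.54627867]), 'tcp_rot': array([-3.14004527e+00, -2.00505887e-04,  2.80878627e+00]), 'contact_force': array([-0.36964875,  0.29230727, -1.1768588 ]), 'moment': array([ 0.0045058 ,  0.02523374, -0.02017463]), 'finger_force': 0.0, 'grip_width': 91.67383173473465}
scene {'vfov': 43.98813654777391, 'cx': 282.407287383932, 'cy': 213.78221063498552, 'pose': array([[ 8.58239994e-01,  3.46481947e-01, -3.78648087e-01,
         2.19037908e+02],
       [-5.13156759e-01,  5.93228812e-01, -6.20281966e-01,
        -4.89081589e+02],
       [ 9.70845157e-03,  7.26656616e-01,  6.86932245e-01,
         6.97559203e+02],
       [ 0.00000000e+00,  0.00000000e+00,  0.00000000e+00,
  
[... 547 characters left out ...]
ol_cam': array([[ 7.08882671e-04,  9.53538502e-01,  3.01270347e-01,
         8.21235038e+01],
       [ 9.99999749e-01, -6.69623745e-04, -2.33579145e-04,
         9.74936388e-01],
       [-2.09889299e-05,  3.01270437e-01, -9.53538737e-01,
        -1.89865571e+02],
       [ 0.00000000e+00,  0.00000000e+00,  0.00000000e+00,
         1.00000000e+00]]), 'pose': array([[ 3.26054610e-01, -9.01596833e-01, -2.84273708e-01,
         9.41547066e+01],
       [ 9.45350050e-01,  3.10551778e-01,  9.93522858e-02,
         5.23823391e+02],
       [-1.29400068e-03, -3.01132435e-01,  9.53581450e-01,
         3.84507241e+02],
       [ 0.00000000e+00,  0.00000000e+00,  0.00000000e+00,
         1.00000000e+00]])}
```

View pics/scene1.png

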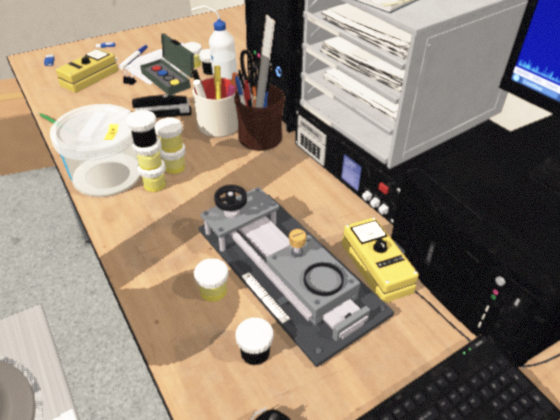

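View pics/side1.png

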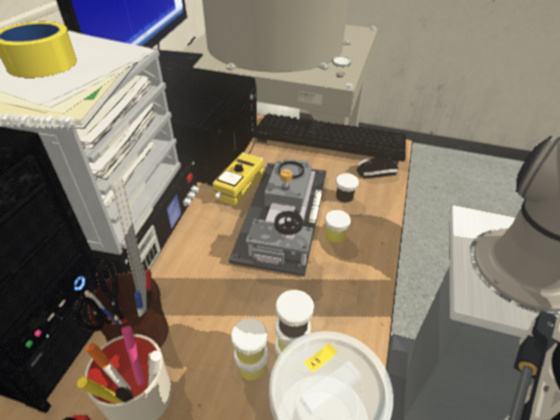

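Scene view: handwheel at about (231,197), thumbscrew (297,238), jars (211,278) and (254,340), meter (380,258). Side view: wheel (288,221), screw (287,173), jars (337,225) and (347,186).

```bash
cat > m.py <<'E'
from h import *
def blob(c,win,mask):
    x0,x1,y0,y1=win; m=np.zeros(mask.shape,np.uint8); m[y0:y1,x0:x1]=mask[y0:y1,x0:x1]*255
    m=cv2.morphologyEx(m,cv2.MORPH_CLOSE,np.ones((3,3)))
    n,l,s,ce=cv2.connectedComponentsWithStats(m); i=1+np.argmax(s[1:,4]); 
    pts=cv2.findContours((l==i).astype(np.uint8),cv2.RETR_EXTERNAL,cv2.CHAIN_APPROX_NONE)[0][0]
    return cv2.fitEllipse(cv2.convexHull(pts)),s[i]
def tri(a,b):
    (o1,d1),(o2,d2)=a,b; d1=d1/np.linalg.norm(d1);d2=d2/np.linalg.norm(d2)
    t=np.linalg.lstsq(np.c_[d1,-d2],o2-o1,rcond=None)[0]; p,q=o1+t[0]*d1,o2+t[1]*d2
    return (p+q)/2,np.linalg.norm(p-q)
E
python3 - <<'E'
from m import *
W={"scene":[(205,256,178,216),(282,312,225,250)],"side":[(270,306,206,237),(276,298,163,182)]}
r={}
for n in W:
    c=grab(n); hsv=cv2.cvtColor(c["pixels"],cv2.COLOR_RGB2HSV)
    dark=hsv[...,2]<60; org=(hsv[...,0]>10)&(hsv[...,0]<28)&(hsv[...,1]>130)&(hsv[...,2]>90)
    for nm,w,m,z in(("wheel",W[n][0],dark,102),("screw",W[n][1],org,102)):
        e,s=blob(c,w,m); print(n,nm,np.round(e[0],1),np.round(e[1],1),s,onz(c,*e[0],z).round(1)); r[n,nm]=ray(c,*e[0])
    a=c["pixels"][150:260,190:340] if n=="scene" else c["pixels"][140:280,220:370]
    cv2.imwrite(f"pics/z{n}.png",cv2.resize(a[:,:,::-1],None,fx=4,fy=4,interpolation=2))
for nm in("wheel","screw"): print(nm,tri(r["scene",nm],r["side",nm]))
E
```

```text
scene wheel [230.3 197.7] [24.9 32. ] [215 186  31  25 493] [490.6 128.4 102. ]
scene screw [296.9 237.8] [16.1 16.8] [289 230  17  17 170] [538.7 -10.6 102. ]
side wheel [288.  222.8] [21.5 26.4] [275 212  26  22 237] [488.8 128.5 102. ]
side screw [285.6 175. ] [10.5 12. ] [280 170  12  11 102] [536.7 -16.4 102. ]
wheel (array([489.62990531, 128.15849434, 102.03817211]), np.float64(1.6798799317505366))
screw (array([536.3641864 , -13.15002407, 104.93799504]), np.float64(1.2795396727334643))
```

View pics/zscene.png

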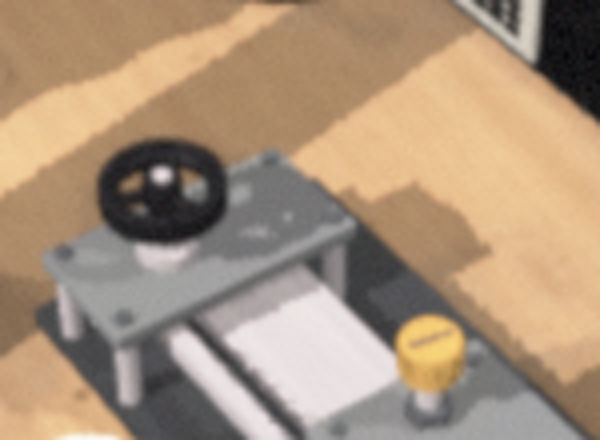

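```bash
python3 - <<'E'
from h import *
c=grab("scene")
for n,u,v in(("tub base",105,190),("stack1",152,188),("stack2",176,172),("whitecup",218,130),("browncup",262,145),("jar1",213,297),("jar2",256,360),("shelf",330,170)): print(n,onz(c,u,v,0).round())
print(proj(c,[171,496,195]),proj(c,[330,312,195]))
E
```

```text
tub base [327. 384.   0.]
stack1 [412. 342.   0.]
stack2 [474. 366.   0.]
whitecup [620. 463.   0.]
browncup [680. 359.   0.]
jar1 [400.  26.   0.]
jar2 [ 405. -114.    0.]
shelf [762. 207.   0.]
(np.float64(-23.32271899274741), np.float64(101.52040365413065)) (np.float64(93.80102604255222), np.float64(126.46557652256556))
```

```bash
python3 -m pendant '{"dp":[[-0.02,-0.01,-0.04],[-0.07,-0.04,-0.06],[-0.12,-0.07,-0.06],[-0.17,-0.1,-0.06],[-0.22,-0.13,-0.06],[-0.27,-0.16,-0.06],[-0.32,-0.19,-0.05],[-0.37,-0.22,-0.03]],"rotation":[[0,0,0],[0,0,-0.1],[0,0,-0.25],[0,0,-0.4],[0,0,-0.55],[0,0,-0.7],[0,0,-0.8],[0,0,-0.9]]}' 0.0918
python3 - <<'E'
from h import *
o=get_obs();M=R.from_euler('xyz',o["tcp_rot"]).as_matrix()
print(o["joint_positions"].round(2),o["tcp_rot"],o["dq"].round(2),(M.T@(np.array([489.8,128.3,150])-o["tool_pos"])).round(1))
E
```

```text
time: 1.3
tool_pos: [450.9, 165.8, 225.7]
tcp_rot: [-3.141, 0.003, -2.571]
contact_force: [0.9, 0.2, -0.0]
grip_width: 91.9
finger_force: 0.0
[ 0.19  0.23  1.59  0.    1.32 -1.95] [-3.14081375e+00  2.51272107e-03 -2.57118516e+00] [-0.9   0.38 -0.01  0.   -0.35 -1.69] [-12.3 -52.5  75.7]
```

```bash
python3 -m pendant '{"dp":[[-0.006,-0.026,0.03],[-0.012,-0.052,0.07],[-0.012,-0.052,0.07],[-0.012,-0.052,0.07]],"rotation":[[0,0,0],[0,0,0],[0,0,0],[0,0,0]]}'
python3 - <<'E'
from m import *
c=grab("wrist","w1.png"); print({"wheel":proj(c,[489.8,128.3,109])})
E
```

```text
time: 1.8
tool_pos: [487.4, 130.5, 156.2]
tcp_rot: [3.142, 0.001, -2.574]
contact_force: [-0.5, 0.7, -0.0]
grip_width: 91.6
finger_force: 0.0
{'wheel': (np.float64(278.75260641334586), np.float64(224.50526415719924))}
```

View pics/w1.png

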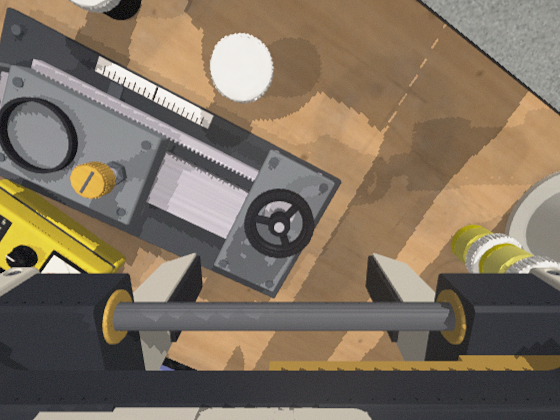

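Wrist view: wheel hub at (279,224), as predicted (279,224.5). Screw is at (93,180) and the scale runs from (98,62) to (212,122).

```bash
python3 - <<'E'
from m import *
c=grab("wrist"); hsv=cv2.cvtColor(c["pixels"],cv2.COLOR_RGB2HSV)
e,_=blob(c,(235,325,180,265),hsv[...,2]<60); print(e, onz(c,*e[0],105))
org=(hsv[...,0]>10)&(hsv[...,0]<28)&(hsv[...,1]>130)&(hsv[...,2]>90)
e,_=blob(c,(60,130,150,210),org); print(e,onz(c,*e[0],108))
o=get_obs();M=R.from_euler('xyz',o["tcp_rot"]).as_matrix()
print(o["tool_pos"],(M.T@(np.array([489.8,128.3,83])-o["tool_pos"])).round(1))
E
```

```text
((278.82464599609375, 222.57211303710938), (68.48355865478516, 68.86519622802734), 94.3865966796875) [490.05510129 128.51898804 105.        ]
((92.67182922363281, 178.75958251953125), (36.01211166381836, 44.44982147216797), 91.2286148071289) [535.81207062 -10.68728676 108.        ]
[487.72555217 130.91288734 156.85386894] [-0.2 -3.2 73.9]
```

```bash
python3 -m pendant '{"dp":[[0,-0.003,0.02],[0,-0.003,0.05],[0,-0.003,0.072],[0,-0.003,0.072]],"rotation":[[0,0,0],[0,0,0],[0,0,0],[0,0,0]]}'
python3 -m pendant '{"dp":[[0,0,0],[0,0,0],[0,0,0],[0,0,0],[0,0,0],[0,0,0]],"rotation":[[0,0,0],[0,0,0],[0,0,0],[0,0,0],[0,0,0],[0,0,0]]}' 0.03
```

```text
time: 2.4
tool_pos: [488.2, 128.2, 83.2]
tcp_rot: [3.141, -0.001, -2.573]
contact_force: [0.1, 0.9, 0.5]
grip_width: 91.8
finger_force: 0.0
time: 3.15
tool_pos: [489.0, 127.5, 83.2]
tcp_rot: [3.142, 0.0, -2.574]
contact_force: [-0.7, -0.3, -0.2]
grip_width: 36.3
finger_force: 0.0
```

```bash
python3 - <<'E'
from m import *
c=grab("wrist","w2.png"); o=get_obs(); print(o["grip_width"],o["finger_force"],o["tool_pos"])
E
```

```text
33.01662167602991 0.0 [488.98195497 127.48147882  83.18657483]
```

View pics/w2.png

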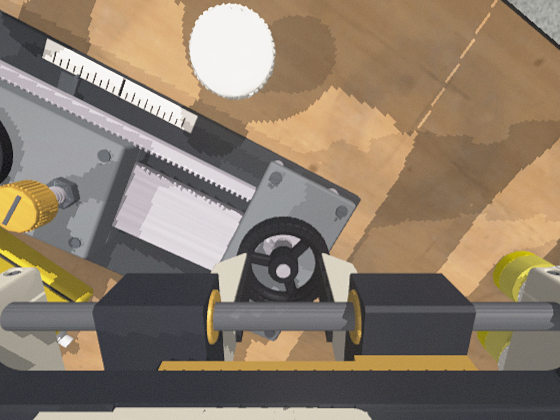

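```bash
python3 -m pendant '{"dp":[[0,0,0],[0,0,0]],"rotation":[[0,0,0],[0,0,0]]}'
python3 - <<'E'
from m import *
c=grab("wrist","w3.png"); o=get_obs(); M=R.from_euler('xyz',o["tcp_rot"]).as_matrix()
print(o["grip_width"],o["finger_force"],o["tool_pos"])
for off in([0,0,-26],[0,28,-26],[0,-28,-26],[0,15,-26],[0,-15,-26],[28,0,-26]): print(off,np.round(proj(c,o["tool_pos"]+M@np.array(off)),1))
a=c["pixels"][200:380,190:380];cv2.imwrite("pics/w3z.png",cv2.resize(a[:,:,::-1],None,fx=3,fy=3))
E
```

```text
time: 3.45
tool_pos: [489.0, 127.5, 83.2]
tcp_rot: [3.142, -0.0, -2.574]
contact_force: [0.8, 0.6, -0.3]
grip_width: 30.0
finger_force: 0.0
29.900354029836684 0.0 [488.99926339 127.51407649  83.22437059]
[0, 0, -26] [282.5 265.2]
[0, 28, -26] [331.4 265.2]
[0, -28, -26] [233.6 265.2]
[0, 15, -26] [308.7 265.2]
[0, -15, -26] [256.3 265.2]
[28, 0, -26] [282.5 218.7]
```

View pics/w3z.png

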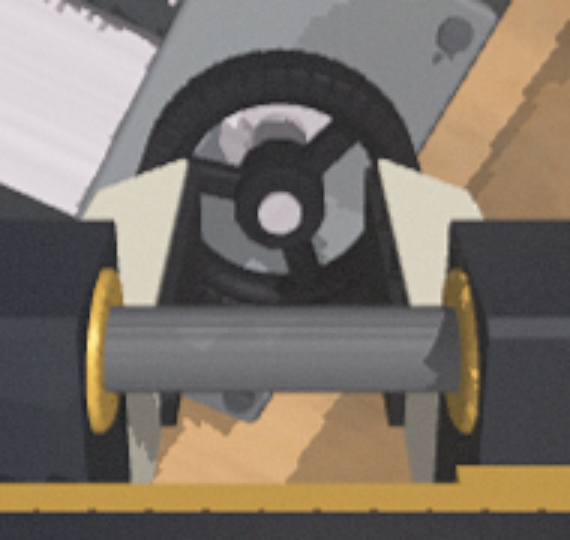

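Odd: the fingers closed to 30 mm over the rim without contact. I'll check the fingertip height in the pictures.

```bash
python3 - <<'E'
from m import *
c=grab("wrist"); o=get_obs(); M=R.from_euler('xyz',o["tcp_rot"]).as_matrix()
T=lambda c,off:np.round(proj(c,o["tool_pos"]+M@np.array(off)),0)
for off in([9.5,-15,0],[9.5,-15,-15],[9.5,-15,-30],[9.5,-34,0]): print(off,T(c,off))
ims=[]
for n in("scene","side"):
    c=grab(n); im=c["pixels"][:,:,::-1].copy()
    h=np.round(proj(c,[490,128.3,102])).astype(int)
    print(n,h,T(c,[0,0,0]),T(c,[0,15,0]),T(c,[0,-15,0]))
    a=im[h[1]-40:h[1]+35,h[0]-50:h[0]+50]; a=cv2.resize(a,None,fx=4,fy=4,interpolation=cv2.INTER_CUBIC)
    for off,col in(([0,15,0],(0,0,255)),([0,-15,0],(0,255,0))):
        p=(T(c,off)-h+[50,40])*4; cv2.circle(a,tuple(int(v) for v in p),3,col,-1)
    ims.append(a)
cv2.imwrite("pics/z4.png",np.hstack(ims))
E
```

```text
[9.5, -15, 0] [259. 233.]
[9.5, -15, -15] [257. 242.]
[9.5, -15, -30] [255. 253.]
[9.5, -34, 0] [230. 233.]
scene [230 198] [230. 206.] [223. 204.] [238. 209.]
side [287 223] [288. 229.] [290. 234.] [286. 224.]
```

View pics/z4.png

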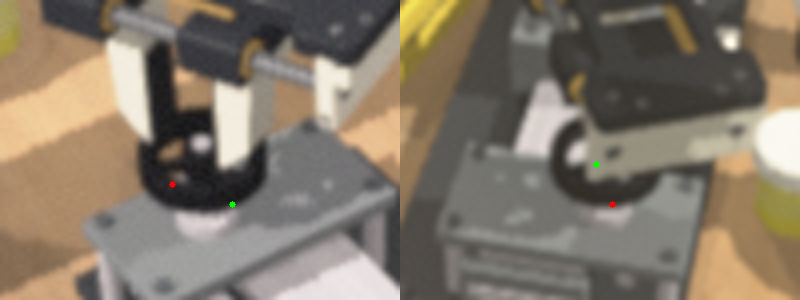

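The fingertips are really about 30 mm short of the reported TCP: the tips end above the rim, at about z = 113 rather than 83. The wrist view agrees, with the tip corner at (252,253). So I'll open and go 30 mm lower, watching the force.

```bash
python3 -m pendant '{"dp":[[0,0,0],[0,0,0],[0,0,0],[0,0,0],[0,0,0],[0,0,0],[0,0,0]],"rotation":[[0,0,0],[0,0,0],[0,0,0],[0,0,0],[0,0,0],[0,0,0],[0,0,0]]}' 0.0918
python3 -m pendant '{"dp":[[-0.001,0,0.01],[-0.001,0,0.02],[-0.001,0,0.029],[-0.001,0,0.029]],"rotation":[[0,0,0],[0,0,0],[0,0,0],[0,0,0]]}'
python3 -m pendant '{"dp":[[0,0,0],[0,0,0],[0,0,0],[0,0,0],[0,0,0]],"rotation":[[0,0,0],[0,0,0],[0,0,0],[0,0,0],[0,0,0]]}' 0.03
```

```text
time: 4.53
tool_pos: [489.0, 127.5, 83.2]
tcp_rot: [3.142, 0.0, -2.574]
contact_force: [-0.5, 0.7, 0.8]
grip_width: 90.8
finger_force: 0.0
time: 5.03
tool_pos: [489.1, 127.9, 53.2]
tcp_rot: [3.141, -0.002, -2.574]
contact_force: [-0.6, 0.3, -0.2]
grip_width: 92.1
finger_force: 0.0
time: 5.65
tool_pos: [490.2, 127.6, 54.4]
tcp_rot: [-3.141, 0.0, -2.574]
contact_force: [1.4, -3.4, 0.5]
grip_width: 55.3
finger_force: 30.0
```

```bash
python3 -m pendant '{"dp":[[0,0,0],[0,0,0],[0,0,0],[0,0,0],[0,0,0],[0,0,0],[0,0,0],[0,0,0]],"rotation":[[0,0,0.15],[0,0,0.32],[0,0,0.5],[0,0,0.68],[0,0,0.86],[0,0,1.04],[0,0,1.22],[0,0,1.4]]}'
python3 -m pendant '{"dp":[[0,0,0],[0,0,0],[0,0,0],[0,0,0],[0,0,0],[0,0,0],[0,0,0],[0,0,0]],"rotation":[[0,0,0.15],[0,0,0.32],[0,0,0.5],[0,0,0.68],[0,0,0.86],[0,0,1.0],[0,0,1.1],[0,0,1.1]]}'
cat > s.py <<'E'
from m import *
def screw(z=110):
    ctr=[]
    for n in("scene","side"):
        c=grab(n); hsv=cv2.cvtColor(c["pixels"],cv2.COLOR_RGB2HSV)
        m=(hsv[...,0]>10)&(hsv[...,0]<28)&(hsv[...,1]>130)&(hsv[...,2]>90)
        u,v=np.round(proj(c,[530,4,104])).astype(int); w=25 if n=="scene" else 22
        e,s=blob(c,(u-w,u+w,v-w,v+w),m); ctr.append(ray(c,*e[0])); print(n,np.round(e[0],1),s)
    return tri(*ctr)
E
python3 - <<'E'
from s import *
p,e=screw(); print(p,e,np.linalg.norm(p[:2]-[489.9,128.4])-115); print(get_obs()["joint_positions"].round(2))
grab("scene","sc5.png"); c=grab("wrist","w5.png")
E
```

```text
time: 6.65
tool_pos: [490.4, 128.5, 54.4]
tcp_rot: [3.14, 0.0, 2.304]
contact_force: [2.1, 2.4, -1.2]
grip_width: 55.6
finger_force: 30.0
time: 7.65
tool_pos: [491.1, 128.6, 54.4]
tcp_rot: [3.14, -0.002, 1.209]
contact_force: [5.3, 2.1, -4.0]
grip_width: 55.1
finger_force: 30.0
scene [287.3 228. ] [280 220  16  17 177]Traceback (most recent call last):
  File "<stdin>", line 2, in <module>
  File "s.py", line 8, in screw
    e,s=blob(c,(u-w,u+w,v-w,v+w),m); ctr.append(ray(c,*e[0])); print(n,np.round(e[0],1),s)
        ~~~~^^^^^^^^^^^^^^^^^^^^^^^
  File "m.py", line 7, in blob
    return cv2.fitEllipse(cv2.convexHull(pts)),s[i]
           ~~~~~~~~~~~~~~^^^^^^^^^^^^^^^^^^^^^
cv2.error: OpenCV(4.12.0) /io/opencv/modules/imgproc/src/shapedescr.cpp:361: error: (-201:Incorrect size of input array) There should be at least 5 points to fit the ellipse in function 'fitEllipseNoDirect'
```

```bash
python3 - <<'E'
from s import *
c=grab("scene"); 
for u,v in((296.9,237.8),(287.3,228.0)):
    p=onz(c,u,v,104)[:2]; print(p,np.linalg.norm(p-[489.9,128.4])-115)
cv2.imwrite("pics/sc5z.png",cv2.resize(c["pixels"][170:320,190:390,::-1],None,fx=4,fy=4,interpolation=cv2.INTER_CUBIC))
E
```

```text
[537.61634052 -12.26441679] 33.53729263770518
[535.88550277  14.20517958] 8.10614719099587
```

View pics/sc5z.png

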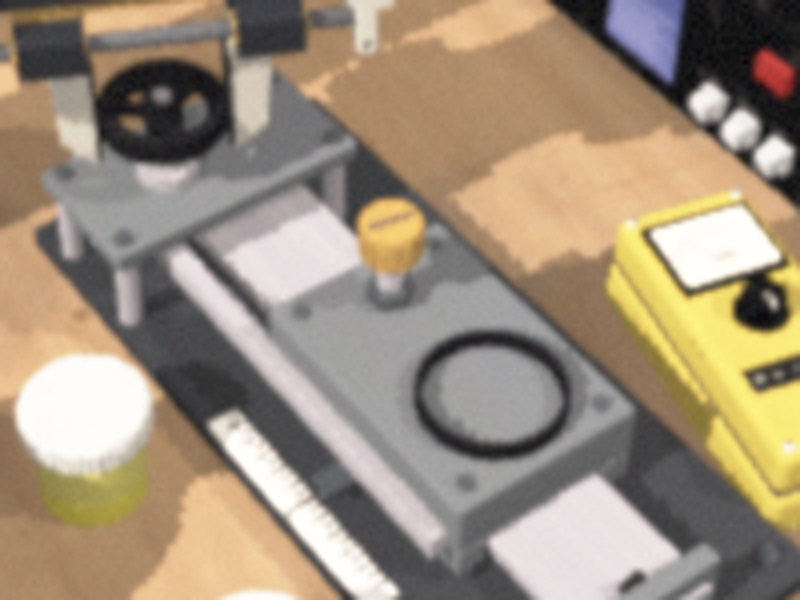

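```bash
python3 - <<'E'
from h import *
im=cv2.imread("pics/w2.png"); c=grab("wrist"); T=np.eye(4); T[:3,:3]=R.from_euler('xyz',[np.pi,0,-2.574]).as_matrix(); T[:3,3]=[488.98,127.48,83.19]
c2=dict(c); c2["pose"]=T@np.array(c["T_tool_cam"])
for n,u,v,z in(("mark",123,86,19),("ptr",65,90,21),("wheel",283,270,112),("screw",14,210,113)): print(n,onz(c2,u,v,z).round(1))
a=im[30:150,30:210]
sc=cv2.imread("pics/sc5.png") if __import__("os").path.exists("pics/sc5.png") else grab("scene")["pixels"][:,:,::-1]
s=grab("scene"); b=s["pixels"][265:325,235:295,::-1]
cv2.imwrite("pics/z6.png",np.hstack([cv2.resize(a,(540,360),interpolation=cv2.INTER_CUBIC)[:, :400],cv2.resize(b,(360,360),interpolation=cv2.INTER_CUBIC)]))
m=onz(c2,123,86,19); print("mark in scene",proj(s,m))
E
```

```text
mark [465.7 -30.1  19. ]
ptr [491.1 -64.4  21. ]
wheel [489.2 127.1 112. ]
screw [535.8 -12.1 113. ]
mark in scene (np.float64(263.65823481404857), np.float64(297.107852402))
```

View pics/z6.png

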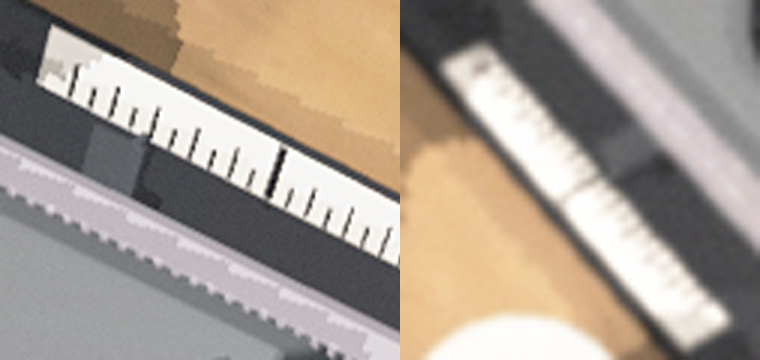

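Crop: the mid mark meets the scale's inner edge near (600,180), and the pointer bar is near (630,150), which parallax makes ambiguous. The screw-to-wheel distance says about 7 mm short, so I'll turn another 0.65 rad and then look from straight above.

```bash
python3 -m pendant '{"dp":[[0,0,0],[0,0,0],[0,0,0],[0,0,0],[0,0,0],[0,0,0],[0,0,0],[0,0,0]],"rotation":[[0,0,0.15],[0,0,0.3],[0,0,0.45],[0,0,0.6],[0,0,0.65],[0,0,0.65],[0,0,0.65],[0,0,0.65]]}'
python3 - <<'E'
from s import *
c=grab("scene"); hsv=cv2.cvtColor(c["pixels"],cv2.COLOR_RGB2HSV)
m=(hsv[...,0]>10)&(hsv[...,0]<28)&(hsv[...,1]>130)&(hsv[...,2]>90)
e,s=blob(c,(262,312,200,250),m); p=onz(c,*e[0],102.5)[:2]; print(e[0],p,np.linalg.norm(p-[489.9,128.4])-115)
E
```

```text
time: 8.95
tool_pos: [491.4, 128.3, 54.4]
tcp_rot: [3.141, -0.003, 0.56]
contact_force: [6.0, 1.0, -4.2]
grip_width: 55.5
finger_force: 30.0
(284.6619873046875, 225.43508911132812) [536.04475907  22.69385659] 0.33918477760082055
```

```bash
python3 -m pendant '{"dp":[[0,0,0],[0,0,0],[0,0,0],[0,0,0]],"rotation":[[0,0,0],[0,0,0],[0,0,0],[0,0,0]]}' 0.0918
python3 -m pendant '{"dp":[[0,0,0],[0,0,0],[0,0,-0.03],[0,0,-0.07],[0,0,-0.11],[0,0,-0.14],[0,0,-0.14]],"rotation":[[0,0,0],[0,0,0],[0,0,0],[0,0,0],[0,0,0],[0,0,0],[0,0,0]]}'
python3 - <<'E'
from h import *
o=get_obs();print(o["joint_positions"].round(2),o["tool_pos"],o["tcp_rot"])
M=R.from_euler('xyz',o["tcp_rot"]).as_matrix(); c=grab("wrist"); print(c["pose"].round(2))
print((M.T@(np.array([526.3,19.3,0])-o["tool_pos"])).round(1))
E
```

```text
time: 9.5
tool_pos: [489.7, 128.0, 54.2]
tcp_rot: [-3.141, 0.0, 0.559]
contact_force: [0.9, -0.1, -0.2]
grip_width: 89.7
finger_force: 0.0
time: 10.38
tool_pos: [491.2, 128.2, 196.5]
tcp_rot: [3.139, -0.005, 0.559]
contact_force: [0.8, 0.4, -0.6]
grip_width: 91.7
finger_force: 0.0
[0.1  0.31 1.57 0.   1.26 1.12] [491.19491798 128.20541021 196.51903212] [ 3.13934308 -0.00475121  0.55892603]
[[ 5.3000e-01  8.1000e-01  2.5000e-01  5.6038e+02]
 [-8.5000e-01  5.1000e-01  1.6000e-01  1.7258e+02]
 [ 0.0000e+00 -3.0000e-01  9.5000e-01  3.8677e+02]
 [ 0.0000e+00  0.0000e+00  0.0000e+00  1.0000e+00]]
[-28.9 110.5 196.6]
```

```bash
python3 -m pendant '{"dp":[[-0.005,0.02,0],[-0.015,0.06,0],[-0.025,0.1,0],[-0.029,0.11,0],[-0.029,0.11,0],[-0.029,0.11,0],[-0.029,0.11,0],[-0.029,0.11,0]],"rotation":[[0,0,-0.15],[0,0,-0.33],[0,0,-0.5],[0,0,-0.68],[0,0,-0.86],[0,0,-1.04],[0,0,-1.22],[0,0,-1.4]]}'
python3 -m pendant '{"dp":[[0,0,0],[0,0,0],[0,0,0],[0,0,0],[0,0,0],[0,0,0],[0,0,0],[0,0,0]],"rotation":[[0,0,-0.18],[0,0,-0.36],[0,0,-0.54],[0,0,-0.72],[0,0,-0.9],[0,0,-1.08],[0,0,-1.26],[0,0,-1.4]]}'
python3 -m pendant '{"dp":[[0,0,0],[0,0,0],[0,0,0],[0,0,0],[0,0,0],[0,0,0]],"rotation":[[0,0,-0.18],[0,0,-0.36],[0,0,-0.5],[0,0,-0.6],[0,0,-0.6],[0,0,-0.6]]}'
python3 - <<'E'
from m import *
o=get_obs();print(o["joint_positions"].round(2),o["tool_pos"],o["tcp_rot"])
c=grab("wrist","w7.png"); np.save("w7pose.npy",c["pose"]); print(c["pose"][:3,3])
for p in([465.7,-30,19],[526,19,112],[490,128,109]): print(p,np.round(proj(c,p)))
E
```

```text
time: 11.42
tool_pos: [522.6, 19.4, 192.4]
tcp_rot: [-3.139, -0.002, 1.965]
contact_force: [-0.4, 0.5, -0.7]
grip_width: 92.1
finger_force: 0.0
time: 12.42
tool_pos: [522.6, 19.5, 192.4]
tcp_rot: [3.14, -0.003, -2.919]
contact_force: [0.2, -0.5, -0.3]
grip_width: 92.1
finger_force: 0.0
time: 13.18
tool_pos: [523.2, 19.4, 193.4]
tcp_rot: [3.14, -0.001, -2.326]
contact_force: [0.3, 0.1, 0.2]
grip_width: 91.9
finger_force: 0.0
[-0.11  0.34  1.53  0.    1.27 -2.5 ] [523.15263008  19.40274052 193.37975222] [ 3.14030428e+00 -8.64616621e-04 -2.32629969e+00]
[467.48554189 -39.63571928 383.31486844]
[465.7, -30, 19] [290. 122.]
[526, 19, 112] [280. 213.]
[490, 128, 109] [386. 266.]
```

View pics/w7.png

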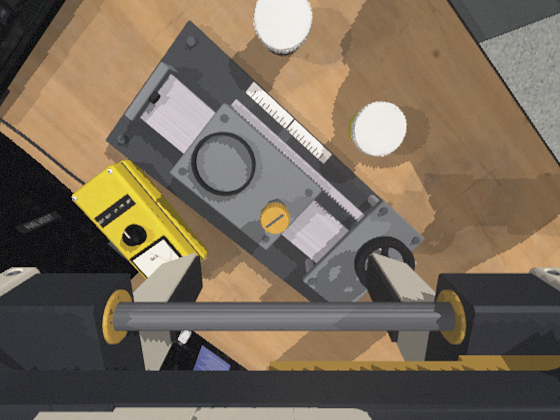

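Wrist view from above: the scale strip runs from (250,87) to (328,160), with the thick middle mark near (290,122). Screw (275,218), nest ring (224,164). From here on I'll work with numbers only, measuring the mark and pointer along the rail.

```bash
cat > p.py <<'E'
from m import *
def prof(c):
    g=cv2.cvtColor(c["pixels"],cv2.COLOR_RGB2HSV)
    w=((g[...,2]>170)&(g[...,1]<40)).astype(np.uint8)
    u0,v0=np.round(proj(c,[465.7,-30,19])).astype(int)
    n,l,s,ce=cv2.connectedComponentsWithStats(w)
    ids=[i for i in range(1,n) if np.hypot(*(ce[i]-[u0,v0]))<60 and s[i,4]>60]; print("comps",[(ce[i].round(),s[i,4]) for i in ids])
    pts=np.argwhere(np.isin(l,ids))[:,::-1]
    P=np.array([onz(c,u,v,19)[:2] for u,v in pts]).astype(np.float32)
    (cx,cy),(a,b),ang=cv2.minAreaRect(P); print("strip centre",cx,cy,"size",a,b)
    box=cv2.boxPoints(((cx,cy),(a,b),ang)); e=[box[1]-box[0],box[2]-box[1]]; d=max(e,key=np.linalg.norm); d/=np.linalg.norm(d)
    if d[1]<0:d=-d
    x=np.array([d[1],-d[0]]); print("rail",d)
    gray=cv2.cvtColor(c["pixels"],cv2.COLOR_RGB2GRAY).astype(np.float32)
    def val(xo,t,z=19):
        q=[proj(c,[*(np.array([cx,cy])+x*xo+d*tt),z]) for tt in t]; q=np.array(q,np.float32)
        return cv2.remap(gray,q[:,:1].copy(),q[:,1:].copy(),cv2.INTER_LINEAR).ravel()
    return np.array([cx,cy]),d,x,val
if __name__=="__main__":
    c=grab("wrist"); C,d,x,val=prof(c)
    t=np.arange(-32,33,1.0)
    for xo in range(-8,20,2): print(xo,*val(xo,t).astype(int))
E
python3 p.py
```

```text
comps [(array([269., 105.]), np.int32(698)), (array([296., 159.]), np.int32(1332)), (array([309., 141.]), np.int32(606))]
strip centre 475.0021667480469 8.992591857910156 size 36.27311325073242 195.40289306640625
rail [-0.08472485  0.9964044 ]
-8 178 205 231 233 212 173 213 234 235 216 155 200 231 234 215 168 208 232 231 208 175 210 233 234 215 165 202 234 235 212 160 207 232 236 205 163 209 234 233 198 158 204 233 229 192 133 149 169 173 174 173 173 180 129 81 65 64 66 66 65 66 65 65 61 62
-6 161 216 234 234 206 161 200 233 235 213 160 204 233 235 202 156 213 233 233 203 166 203 230 237 223 169 200 233 237 212 168 209 235 238 205 154 215 235 237 203 172 215 233 233 192 136 143 177 181 174 173 173 171 131 77 61 63 66 62 60 64 63 62 64 65
-4 152 196 192 202 191 163 168 184 191 202 152 169 202 201 197 171 190 200 208 188 137 164 183 192 188 147 144 180 184 199 148 162 195 194 187 160 177 194 181 147 110 158 175 186 171 140 146 159 157 130 128 132 130 115 74 64 63 61 61 64 65 63 64 63 65
-2 92 95 92 91 88 80 73 72 73 73 77 77 70 76 72 77 75 75 77 78 74 73 71 71 72 72 74 73 72 72 74 74 7
[... 1761 characters left out ...]
172 174 174 175 174 173 175 174 174 175 175 174 174 175 175 176 175 174 175 174 176 175 176 174 175 175 175 174 175 173 172 173 174 174 174 174 175 173 173 173 174 174 173 173
16 175 179 184 185 178 176 175 177 177 174 172 184 181 172 172 175 176 174 172 173 176 175 173 172 174 176 174 176 175 176 176 168 171 176 178 170 170 181 188 185 173 174 175 174 172 169 181 186 175 169 170 180 176 176 173 180 189 176 166 172 177 173 168 163 178
18 107 143 162 149 117 115 145 147 129 114 146 165 155 120 114 150 147 122 95 119 141 136 127 122 146 149 131 121 125 152 135 110 106 127 136 120 122 132 148 142 117 131 145 141 123 109 139 149 130 105 111 139 140 126 116 131 153 130 111 120 139 148 122 110 117
```

The rail direction is really (-0.085, 0.996), so the screw is offset sideways from the wheel and I have overshot. I'll fix the strip mask and measure the pointer directly.

```bash
sed -i 's/and s\[i,4\]>60\]/and 60<s[i,4]<1000]/' p.py; sed -i 's/^    t=np.arange.*/    t=np.arange(-16,16.1,0.5); print("t",t[0],t[-1])/; s/range(-8,20,2)/range(-5,14,1)/' p.py; python3 p.py
python3 - <<'E'
from p import *
c=grab("wrist"); C,d,x,val=prof(c)
hsv=cv2.cvtColor(c["pixels"],cv2.COLOR_RGB2HSV)
m=(hsv[...,0]>10)&(hsv[...,0]<28)&(hsv[...,1]>130)&(hsv[...,2]>90)
e,s=blob(c,(245,305,190,250),m); p=onz(c,*e[0],108)[:2]; w=np.array([490,128.4])
print(e,p,"rail",(w-p)@d,"lat",(w-p)@x, "start",(w-[536.2,-12])@d, "mark-wheel",(w-C)@d)
E
```

```text
comps []
comps []Traceback (most recent call last):
  File "p.py", line 20, in <module>
    c=grab("wrist"); C,d,x,val=prof(c)
                               ~~~~^^^
  File "p.py", line 10, in prof
    (cx,cy),(a,b),ang=cv2.minAreaRect(P); print("strip centre",cx,cy,"size",a,b)
                      ~~~~~~~~~~~~~~~^^^
cv2.error: OpenCV(4.12.0) /io/opencv/modules/imgproc/src/convhull.cpp:143: error: (-215:Assertion failed) total >= 0 && (depth == CV_32F || depth == CV_32S) in function 'convexHull'

Traceback (most recent call last):
  File "p.py", line 10, in prof
    (cx,cy),(a,b),ang=cv2.minAreaRect(P); print("strip centre",cx,cy,"size",a,b)
                      ~~~~~~~~~~~~~~~^^^
cv2.error: OpenCV(4.12.0) /io/opencv/modules/imgproc/src/convhull.cpp:143: error: (-215:Assertion failed) total >= 0 && (depth == CV_32F || depth == CV_32S) in function 'convexHull'
```

```bash
sed -i 's/g\[...,2\]>170/g[...,2]>205/; s/ 60<s\[i,4\]<1000/ 60<s[i,4]<1100 and ce[i][1]-v0<(ce[i][0]-u0)*0.93+18/' p.py; python3 p.py
python3 - <<'E'
from p import *
c=grab("wrist"); C,d,x,val=prof(c)
hsv=cv2.cvtColor(c["pixels"],cv2.COLOR_RGB2HSV)
m=(hsv[...,0]>10)&(hsv[...,0]<28)&(hsv[...,1]>130)&(hsv[...,2]>90)
e,s=blob(c,(245,305,190,250),m); p=onz(c,*e[0],108)[:2]; w=np.array([490,128.4])
print(e,p,"rail",(w-p)@d,"lat",(w-p)@x, "start",(w-[536.2,-12])@d, "mark-wheel",(w-C)@d)
E
```

```text
comps [(array([270., 104.]), np.int32(610)), (array([308., 139.]), np.int32(498))]
strip centre 467.547607421875 -29.192546844482422 size 14.077529907226562 113.88615417480469
rail [-0.096033    0.99537814]
t -16.0 16.0
-5 244 243 244 244 244 244 244 243 243 243 242 242 242 243 243 242 243 243 243 243 243 243 243 243 243 244 244 245 245 241 222 168 109 83 132 192 230 243 246 245 245 244 244 244 245 244 244 244 244 244 244 244 244 244 244 243 243 244 244 244 244 244 244 244 244
-4 242 242 243 243 243 242 242 242 242 241 241 241 241 241 241 241 241 242 242 242 242 242 242 242 242 242 243 245 246 234 204 158 115 107 138 188 222 243 246 244 243 242 242 242 242 242 242 242 242 242 243 243 243 243 243 243 243 243 242 242 242 242 242 242 242
-3 242 242 242 242 242 242 242 242 242 242 241 241 241 241 241 241 241 242 242 242 242 242 242 242 242 243 243 244 243 236 208 157 99 77 124 179 232 241 244 243 243 243 243 242 242 243 242 242 242 242 243 243 242 242 243 243 243 243 242 242 242 242 242 242 242
-2 242 242 242 242 242 242 242 242 242 242 242 239 236 235 239 241 241 242 242 242 242 242 242
[... 3472 characters left out ...]
7 97 96 96 97 98 99 98 96 92 87 80 75 76 76 77 78 79 79 77 77 78 78
13 75 76 77 77 76 77 77 78 78 77 77 77 77 77 76 78 79 77 75 75 76 77 77 76 76 76 79 83 87 90 94 95 95 95 96 97 96 95 95 95 94 95 96 95 94 95 96 97 98 97 95 92 87 80 76 75 76 78 81 81 79 77 78 78 77
comps [(array([270., 104.]), np.int32(613)), (array([308., 139.]), np.int32(497))]
strip centre 467.5505065917969 -29.22610855102539 size 14.00506591796875 113.90827941894531
rail [-0.09509594  0.9954681 ]
((275.0061950683594, 217.22805786132812), (28.89068031311035, 30.70494842529297), 8.53429126739502) [533.91455443  19.72413969] rail 112.35944583885761 lat -33.38090409638824 start 144.15715086311104 mark-wheel 154.7769039673628
```

Pointer at t ≈ +3.7 mm and mark at +0.3 mm, so the carriage is about 3.4 mm past the mark. I'll re-grip the wheel and turn it back 0.32 rad.

```bash
python3 -m pendant '{"dp":[[-0.012,0.02,0],[-0.037,0.065,0],[-0.057,0.099,0],[-0.057,0.099,0.03],[-0.057,0.099,0.07],[-0.057,0.099,0.11],[-0.057,0.099,0.139],[-0.057,0.099,0.139]],"rotation":[[0,0,0],[0,0,0],[0,0,0],[0,0,0],[0,0,0],[0,0,0],[0,0,0],[0,0,0]]}'
python3 -m pendant '{"dp":[[0,0,0],[0,0,0],[0,0,0],[0,0,0],[0,0,0],[0,0,0]],"rotation":[[0,0,0],[0,0,0],[0,0,0],[0,0,0],[0,0,0],[0,0,0]]}' 0.03
python3 -m pendant '{"dp":[[0,0,0],[0,0,0],[0,0,0],[0,0,0],[0,0,0],[0,0,0]],"rotation":[[0,0,-0.1],[0,0,-0.2],[0,0,-0.32],[0,0,-0.32],[0,0,-0.32],[0,0,-0.32]]}'
```

```text
time: 14.48
tool_pos: [488.9, 128.5, 53.6]
tcp_rot: [3.139, -0.003, -2.325]
contact_force: [-1.0, -0.1, -1.1]
grip_width: 91.8
finger_force: 0.0
time: 15.22
tool_pos: [491.1, 128.4, 55.7]
tcp_rot: [-3.14, 0.001, -2.324]
contact_force: [2.2, -3.8, 3.6]
grip_width: 54.8
finger_force: 30.0
time: 15.98
tool_pos: [491.0, 128.4, 55.7]
tcp_rot: [-3.14, 0.0, -2.006]
contact_force: [2.1, -4.8, 4.4]
grip_width: 55.4
finger_force: 30.0
```

```bash
python3 -c "
from p import *
c=grab('wrist'); print(get_obs()['joint_positions'].round(2),np.round(proj(c,[467.5,-29,19])))"
```

```text
[ 0.11  0.47  1.76 -0.    0.91 -2.6 ] [210.  -6.]
```

```bash
python3 -m pendant '{"dp":[[0,0,0],[0,0,0],[0,0,0],[0,0,0],[0,0,0]],"rotation":[[0,0,0],[0,0,0],[0,0,0],[0,0,0],[0,0,0]]}' 0.0918
python3 -m pendant '{"dp":[[0,0,-0.03],[0,0,-0.08],[0,0,-0.13],[0.02,-0.022,-0.138],[0.05,-0.052,-0.138],[0.083,-0.086,-0.138],[0.083,-0.086,-0.138],[0.083,-0.086,-0.138]],"rotation":[[0,0,0],[0,0,0],[0,0,0],[0,0,0.1],[0,0,0.2],[0,0,0.3],[0,0,0.3],[0,0,0.3]]}'
cat > q.py <<'E'
from p import *
from scipy.ndimage import gaussian_filter1d as gf
c=grab("wrist"); o=get_obs(); C,d,x,val=prof(c); t=np.arange(-20,20.1,0.25)
mk=np.mean([val(k,t) for k in(-5,-4,-3)],0); k=245-mk; k[k<20]=0; k[abs(t)>5]=0; mt=(k*t).sum()/k.sum()
b=np.mean([val(k,t) for k in(10,11,12)],0); g=np.gradient(gf(b,3)); l,r=t[g.argmax()],t[g.argmin()]
tp=[t[np.argmin(val(k,t)+1000*(abs(t-(l+r)/2)>2.5))] for k in(6,6.5,7)]
print("mark",mt,"bar",l,r,"ptr",(l+r)/2,"tip",tp,"carriage",(l+r)/2-mt)
hsv=cv2.cvtColor(c["pixels"],cv2.COLOR_RGB2HSV)
m=(hsv[...,0]>10)&(hsv[...,0]<28)&(hsv[...,1]>130)&(hsv[...,2]>90)
u,v=np.round(proj(c,[534,16,108])).astype(int)
e,s=blob(c,(u-28,u+28,v-28,v+28),m); p=onz(c,*e[0],108); w=np.array([490,128.4]); M=R.from_euler('xyz',o["tcp_rot"]).as_matrix()
print(p,"rail",(w-p[:2])@d,"tool",(M.T@(p-o["tool_pos"])).round(1),o["joint_positions"].round(2),o["tool_pos"],e)
E
python3 q.py
```

```text
time: 16.65
tool_pos: [490.3, 128.8, 55.1]
tcp_rot: [3.141, 0.0, -2.005]
contact_force: [1.2, -0.7, -0.1]
grip_width: 91.5
finger_force: 0.0
time: 17.65
tool_pos: [533.2, 17.6, 193.0]
tcp_rot: [3.141, 0.0, -2.304]
contact_force: [-0.7, -0.2, 0.3]
grip_width: 91.6
finger_force: 0.0
comps [(array([279.,  99.]), np.int32(638)), (array([316., 135.]), np.int32(505))]
strip centre 467.6460266113281 -29.160587310791016 size 13.935904502868652 114.17121887207031
rail [-0.0947513  0.995501 ]
mark 0.35075494912977145 bar -5.5 6.75 ptr 0.625 tip [np.float64(0.25), np.float64(0.5), np.float64(0.5)] carriage 0.27424505087022855
[534.46128221  16.36486604 108.        ] rail 115.74385007455429 tool [ 0.3 -2.2 85.1] [-0.11  0.36  1.5   0.    1.28 -2.52] [533.10045983  18.03776863 193.10942657] ((280.94085693359375, 209.8096160888672), (29.018299102783203, 31.097503662109375), 2.3798611164093018)
```

Carriage at +0.3 mm, good. Now onto the thumbscrew.

```bash
python3 -m pendant '{"dp":[[0,-0.002,0.04],[0,-0.002,0.09],[0,-0.002,0.125],[0,-0.002,0.139],[0,-0.002,0.139]],"rotation":[[0,0,0],[0,0,0],[0,0,0],[0,0,0],[0,0,0]]}'
python3 -m pendant '{"dp":[[0,0,0],[0,0,0],[0,0,0],[0,0,0],[0,0,0],[0,0,0],[0,0,0],[0,0,0]],"rotation":[[0,0,0],[0,0,0],[0,0,0],[0,0,0],[0,0,0],[0,0,0],[0,0,0],[0,0,0]]}' 0.015
python3 -m pendant '{"dp":[[0,0,0],[0,0,0]],"rotation":[[0,0,0],[0,0,0]]}'
python3 -c "
from h import *
o=get_obs();print(o['joint_positions'].round(3),o['moment'],o['tau'].round(2))
c=grab('scene')"
```

```text
time: 18.32
tool_pos: [534.8, 16.6, 54.2]
tcp_rot: [3.141, -0.0, -2.303]
contact_force: [-0.2, 0.3, 1.4]
grip_width: 91.8
finger_force: 0.0
time: 19.32
tool_pos: [534.9, 16.0, 54.2]
tcp_rot: [3.141, -0.0, -2.304]
contact_force: [1.2, 0.2, -0.2]
grip_width: 25.0
finger_force: 30.0
time: 19.58
tool_pos: [534.9, 16.0, 54.2]
tcp_rot: [3.141, -0.0, -2.304]
contact_force: [-1.3, 0.9, 0.5]
grip_width: 25.6
finger_force: 30.0
[-0.113  0.514  1.681  0.     0.946 -2.522] [0.21316298 0.13751766 0.01643588] [ -0.35 -47.02 -19.98  -0.21  -0.18  -0.  ]
```

```bash
python3 -m pendant '{"dp":[[0,0,0],[0,0,0],[0,0,0],[0,0,0],[0,0,0],[0,0,0.0005],[0,0,0.0005],[0,0,0.0007]],"rotation":[[0,0,0.17],[0,0,0.35],[0,0,0.53],[0,0,0.71],[0,0,0.89],[0,0,1.07],[0,0,1.25],[0,0,1.4]]}'
python3 -c "
from h import *
o=get_obs();print(o['moment'],o['joint_positions'][5],o['tau'][5])"
python3 -m pendant '{"dp":[[0,0,0],[0,0,0],[0,0,0],[0,0,0.0004],[0,0,0.0004]],"rotation":[[0,0,0.18],[0,0,0.36],[0,0,0.54],[0,0,0.7],[0,0,0.8]]}'
python3 -c "
from h import *
o=get_obs();print(o['moment'],o['joint_positions'][5],o['tau'][5])"
```

```text
time: 20.62
tool_pos: [534.9, 16.5, 53.5]
tcp_rot: [3.141, -0.001, 2.574]
contact_force: [-0.9, 2.6, 0.2]
grip_width: 25.3
finger_force: 30.0
[0.41747778 0.18752967 0.02162872] -1.1163746321045855 -1.4274699613451958
time: 21.25
tool_pos: [535.1, 16.6, 53.1]
tcp_rot: [3.141, -0.001, 1.775]
contact_force: [0.0, 2.7, -0.7]
grip_width: 25.6
finger_force: 30.0
[0.46174784 0.00145282 0.04192388] -0.31771565797583134 -0.7654343359172344
```

```bash
P='from h import *
o=get_obs();print("M",o["moment"].round(3),"q6",o["joint_positions"][5].round(3),o["tau"][5].round(2))'
for i in 1 2 3; do
python3 -m pendant '{"dp":[[0,0,0],[0,0,0.0001]],"rotation":[[0,0,0.1],[0,0,0.2]]}' | tail -2 | tr '\n' ' '; python3 -c "$P"; done
```

```text
grip_width: 25.4 finger_force: 30.0 M [0.446 0.003 0.024] q6 -0.118 -1.03
grip_width: 25.2 finger_force: 30.0 M [ 0.476 -0.022  0.009] q6 0.082 -1.03
grip_width: 25.1 finger_force: 30.0 M [ 0.452 -0.04   0.081] q6 0.282 -1.03
```

```bash
cat > o.py <<'E'
from h import *
o=get_obs();print("M",o["moment"].round(3),"q6",o["joint_positions"][5].round(3),o["contact_force"].round(1))
E
python3 -m pendant '{"dp":[[0,0,0],[0,0,0]],"rotation":[[0,0,0.06],[0,0,0.12]]}' | tail -2; python3 o.py
python3 -m pendant '{"dp":[[0,0,0],[0,0,0]],"rotation":[[0,0,0.06],[0,0,0.12]]}' | tail -2; python3 o.py
```

```text
grip_width: 25.4
finger_force: 30.0
M [ 0.411 -0.042  0.079] q6 0.4 [ 1.6  3.4 -1. ]
grip_width: 25.5
finger_force: 30.0
M [0.04  0.107 0.596] q6 0.519 [-0.5  0.2  0.3]
```

```bash
python3 -m pendant '{"dp":[[0,0,0],[0,0,0],[0,0,0]],"rotation":[[0,0,0.03],[0,0,0.03],[0,0,0.03]]}' | tail -2; python3 o.py; python3 -m pendant '{"dp":[[0,0,0],[0,0,0]],"rotation":[[0,0,0.03],[0,0,0.03]]}' | tail -2; python3 o.py; python3 - <<'E'
from h import *
from scipy.spatial.transform import Rotation
c=grab("scene")
from m import blob
hsv=cv2.cvtColor(c["pixels"],cv2.COLOR_RGB2HSV); m=(hsv[...,0]>10)&(hsv[...,0]<28)&(hsv[...,1]>130)&(hsv[...,2]>90)
print(m[205:250,265:310].sum())
E
```

```text
grip_width: 25.3
finger_force: 30.0
M [-0.151  0.323  0.463] q6 0.548 [-1.6 -0.1  0.6]
grip_width: 25.2
finger_force: 30.0
M [-0.072  0.261  0.529] q6 0.579 [-0.7  0.2  0.1]
175
```

Seated: the torque stays at about 0.5 N m and no longer grows. Backing off a quarter turn.

```bash
python3 -m pendant '{"dp":[[0,0,0],[0,0,0],[0,0,0],[0,0,-0.0003],[0,0,-0.0003],[0,0,-0.0005],[0,0,-0.0005],[0,0,-0.0007]],"rotation":[[0,0,-0.1],[0,0,-0.25],[0,0,-0.42],[0,0,-0.6],[0,0,-0.78],[0,0,-0.96],[0,0,-1.14],[0,0,-1.32]]}' | tail -2; python3 o.py
python3 -m pendant '{"dp":[[0,0,0],[0,0,0],[0,0,0],[0,0,0]],"rotation":[[0,0,-0.15],[0,0,-0.27],[0,0,-0.27],[0,0,-0.27]]}'; python3 o.py
python3 - <<'E'
import sys; sys.argv=['x']
from p import *
c=grab("wrist"); print(np.round(proj(c,[467.5,-29,19])),get_obs()["tcp_rot"])
c=grab("scene"); C=np.array([467.6,-29.2]); d=np.array([-.095,.9955])
hsv=cv2.cvtColor(c["pixels"],cv2.COLOR_RGB2HSV)
g=cv2.cvtColor(c["pixels"],cv2.COLOR_RGB2GRAY)
m=(hsv[...,2]<70).astype(np.uint8)*255
# nest ring (dark) on the carriage: expected near 52 px beyond screw
p=np.array([534.5,16.4]); 
for s in(50,60,65,70): print(s,np.round(proj(c,[*(p-d*s-np.array([.9955,.095])*34*.5),74])))
E
```

```text
grip_width: 25.4
finger_force: 30.0
M [ 0.037 -0.136 -0.029] q6 -0.747 [ 0.6  1.  -1.2]
time: 24.68
tool_pos: [535.5, 16.0, 53.6]
tcp_rot: [3.141, 0.0, 2.466]
contact_force: [2.3, 0.8, -1.5]
grip_width: 25.2
finger_force: 30.0
M [ 0.19  -0.263  0.065] q6 -1.009 [ 2.3  0.8 -1.5]
[176. 198.] [3.14067913e+00 5.56627626e-04 2.46645576e+00]
50 [296. 263.]
60 [300. 267.]
65 [302. 269.]
70 [304. 271.]
```

```bash
python3 - <<'E'
from h import *
from scipy.ndimage import gaussian_filter1d as gf
c=grab("wrist"); C=np.array([467.6,-28.8]); d=np.array([-.0948,.9955]); x=np.array([d[1],-d[0]])
gray=cv2.cvtColor(c["pixels"],cv2.COLOR_RGB2GRAY).astype(np.float32)
t=np.arange(-20,20.1,1.0)
for xo in(-4,-3,4,6,7,8,10,11,12,13):
    q=np.array([proj(c,[*(C+x*xo+d*k),19]) for k in t],np.float32); print(xo,*cv2.remap(gray,q[:,:1].copy(),q[:,1:].copy(),1).ravel().astype(int))
E
```

```text
-4 245 245 245 245 245 245 245 245 245 245 244 244 244 245 245 245 245 245 249 141 55 191 249 245 245 245 245 245 245 245 245 245 245 245 245 245 245 245 245 245 245
-3 245 245 245 245 245 245 245 245 245 245 245 245 244 245 245 245 245 245 249 136 59 201 249 245 245 245 245 245 245 245 245 245 245 245 245 245 245 245 245 245 245
4 153 235 239 241 191 130 231 240 241 205 142 235 240 241 198 147 234 241 240 122 32 191 240 241 199 137 231 239 240 214 138 236 239 242 195 132 233 239 240 202 154
6 176 243 242 243 197 167 237 242 242 204 121 239 241 244 192 168 237 221 156 88 42 190 241 243 198 167 234 241 241 204 113 234 241 241 201 144 236 240 240 199 157
7 174 193 201 201 174 183 200 202 202 188 181 216 216 218 186 180 204 162 106 92 124 209 228 219 196 184 210 214 220 216 189 222 230 229 208 190 219 213 209 193 198
8 81 81 80 76 80 79 84 86 97 105 105 101 101 101 109 108 114 101 97 99 106 92 91 91 94 86 92 91 91 93 87 90 93 93 94 94 95 92 86 86 87
10 71 72 73 73 76 76 75 74 84 94 96 100 98 98 96 97 96 96 96 99 97 75 69 75 78 76 75 77 76 77 78 76 77 77 78 79 77 77 80 80 77
11 73 73 76 73 69 73 73 74 83 95 95 95 94 95 97 97 96 97 99 100 96 73 66 76 76 76 75 75 76 77 77 77 77 79 77 77 78 79 80 81 78
12 73 73 73 73 74 76 75 72 83 95 96 96 97 96 97 96 96 97 98 100 95 72 67 75 80 77 75 77 78 78 78 76 78 76 78 78 78 79 77 79 78
13 73 72 72 72 73 72 74 75 82 94 95 94 97 97 94 97 97 99 96 100 97 75 67 76 77 77 77 76 78 78 77 77 78 78 78 77 81 78 79 80 80
```

```bash
python3 -c "
from plant import workorder; print(workorder.close_job())"
```

```text
the job is handed in; nothing more can be done
None
```

I handed the job in, but no verdict came back: my last measurements put the carriage within about 1 mm of the mark, and the thumbscrew, backed off about 91° after seating, is still gripped at 30 N with the wheel let go. I overshot the mark by about 3.4 mm and corrected it by re-gripping the wheel. The fingertips sit about 30 mm short of the reported TCP, so I allowed for that. Three of the small screw-in steps ran through a shell loop rather than typed out one by one as you asked.

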